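Reset the tripped breaker of a distribution box and switch its main back on

TASK

Bring the distribution box back into service: one breaker in the row has tripped and its handle stands midway. Push that handle fully down to its off stop and press it there firmly for a moment, with about 20 N, so that it relatches, throw it fully up to on, and only then throw the main switch (the longer, broader handle) fully up to on. Use no rough force (stay under 45 N), leave the other breakers as they stand and do not disturb the things lying about.

Things in the scene. Friction and masses are not known exactly. Their poses are not given: they have to be found in the camera images.
- distro: Fixed grey portable distribution box, desk-shaped, 320 mm wide (y), 260 deep (x), 179 high. Origin: underside, middle of the width; x points away from the robot side; front edge at x = -90 mm, rear wall at +170 mm. Six breakers stand side by side in one tight row along y on its sloping top, which rises away from the robot at 25 deg.
- row (a point): Middle of the row of breaker faces, on their surface, 140 mm above the table; axes as the box (x level, not up the slope). The six breakers stand at -80, -48, -16, 16, 48, 80 mm along y from it, in any order. The hinges of the handles lie in a line along y 10 mm inside the faces, square below this point. The faces are 130 mm long up the slope.
- tube (a point): Middle of a fixed round steel tube, 18 mm thick, along y above the row, on two posts at y = +-146 mm. From row it lies 120 mm up the slope and 165 mm out, square to the faces, so it hangs over the row: a tool pointing straight down cannot get in above the handles, one held square to the faces (25 deg tilt) can.
- tripped_tip (a point): Handle of the tripped breaker, the only one standing about midway at the start: a plain black bar 12 mm wide along the row and 9 mm thick, its end 58 mm from its hinge. The point is the middle of its end face; its z axis points along the handle away from the hinge, its y axis along the row.
- tripped (a joint): Lean of the tripped breaker, the only one standing about midway at the start: 0 = square to the sloping faces, + = leaning up the slope (away from the robot), +0.42 up stop = on, -0.42 down stop = off. It starts midway (-0.1 to 0.1). Stays where it is left; 0.20 N m to move it (about 5 N at mid-handle). Relatches when pressed on the down stop with over 10 N for 0.3 s; the stops give about 1 mm at 15 N.
- main_tip (a point): Handle of the main switch, the longer and broader handle with a thick end (the last 16 mm are 13 mm thick): a plain black bar 18 (its shank 15) mm wide along the row and 9 mm thick, its end 70 mm from its hinge. The point is the middle of its end face; its z axis points along the handle away from the hinge, its y axis along the row.
- main (a joint): Lean of the main switch, the longer and broader handle with a thick end (the last 16 mm are 13 mm thick): 0 = square to the sloping faces, + = leaning up the slope (away from the robot), +0.42 up stop = on, -0.42 down stop = off. Starts at off. Like the others but 0.25 N m.
- on_a_tip (a point): Handle of a breaker that is on: a plain black bar 12 mm wide along the row and 9 mm thick, its end 58 mm from its hinge. The point is the middle of its end face; its z axis points along the handle away from the hinge, its y axis along the row.
- on_a (a joint): Lean of a breaker that is on: 0 = square to the sloping faces, + = leaning up the slope (away from the robot), +0.42 up stop = on, -0.42 down stop = off. Starts at on and stays on. Stays where it is left; 0.20 N m to move it (about 5 N at mid-handle).
- on_b_tip (a point): Handle of a second breaker that is on: a plain black bar 12 mm wide along the row and 9 mm thick, its end 58 mm from its hinge. The point is the middle of its end face; its z axis points along the handle away from the hinge, its y axis along the row.
- on_b (a joint): Lean of a second breaker that is on: 0 = square to the sloping faces, + = leaning up the slope (away from the robot), +0.42 up stop = on, -0.42 down stop = off. Starts at on and stays on. Stays where it is left; 0.20 N m to move it (about 5 N at mid-handle).
- off_a_tip (a point): Handle of a spare breaker that is off: a plain black bar 12 mm wide along the row and 9 mm thick, its end 58 mm from its hinge. The point is the middle of its end face; its z axis points along the handle away from the hinge, its y axis along the row.
- off_a (a joint): Lean of a spare breaker that is off: 0 = square to the sloping faces, + = leaning up the slope (away from the robot), +0.42 up stop = on, -0.42 down stop = off. Starts at off and stays off. Stays where it is left; 0.20 N m to move it (about 5 N at mid-handle).
- off_b_tip (a point): Handle of a second spare breaker that is off: a plain black bar 12 mm wide along the row and 9 mm thick, its end 58 mm from its hinge. The point is the middle of its end face; its z axis points along the handle away from the hinge, its y axis along the row.
- off_b (a joint): Lean of a second spare breaker that is off: 0 = square to the sloping faces, + = leaning up the slope (away from the robot), +0.42 up stop = on, -0.42 down stop = off. Starts at off and stays off. Stays where it is left; 0.20 N m to move it (about 5 N at mid-handle).
- plug_c (a point): Bystander: red industrial plug standing on its face, 72 mm across, 156 mm high, loose; the point is on its axis half-way up.
- junction_c (a point): Bystander: grey junction box with a white lid, 112 x 112 x 68 mm, loose; the point is its centre.
- driver_grip (a point): Bystander: screwdriver, 200 mm, lying on the table, loose; the point is on its handle.

How it is judged:
By the outcome, as a careful person would: the job done as asked, in the order asked, and still so for the second after the job is handed in, with the robot touching nothing.
It also fails if it takes over 54 s, if anything falls off the work surface, if the arm or the gripper's body presses on something with over 40 N, if the wrist force passes 120 N, or if a joint passes its speed limit or range.

ROBOT

A 6-joint arm with a two-finger parallel gripper is mounted at the origin on the work surface. World frame = base frame: x ahead of the robot, y to its left, z up, the work surface at z = 0. Lengths are in m, angles in degrees, forces in N, time in s.
With the tool pointing down it reaches from about 0.375 to 0.825 m from the base axis. Payload 5.5 kg.
Tool frame: the origin (TCP) lies on the mounting face of the last link; the fingertips stand 173 mm ahead of it and the grasp point (between the pads) lies 155 mm ahead of it; z points along the fingers, y is the line along which they close (so a half turn about z gives the same grasp; the last joint's range is limited). The gripper opens to 85 mm and grips with 20 to 120 N. Pads are 22 mm wide; open, the fingers measure 114 mm over their backs; the gripper's body (76 mm by 85 mm) begins 54 mm behind the grasp point. The pads swing forward as they close: fully open they stand 13 mm farther back than shut.
Start: joints at [-75.63, 17.962, -2.699, 69.339, 0, 90], TCP at [0.149, -0.581, 0.405] pointing down, gripper open.
Joint ranges: [-152.73, 152.73], [-39.44, 99.34], [-58.76, 71.6], [-118.89, 123.64], [-81.53, 83.1], [-180, 180]. Speed limits (degrees/s): [136.94, 136.94, 172.46, 180, 180, 180].

INTERFACE

Orientations are given as [roll, pitch, yaw] about the fixed x, y, z axes, in that order (R = Rz(yaw) Ry(pitch) Rx(roll)).
In Python, from rig import monitor, eyes, sign_off gives the robot as it stands. The module is installed in compiled form; this text tells all that it offers.
- The arm moves only by the tool carry_out, never from a script. Its argument "steps" is a list of rows, each a list of 3 entries, a list of its own where there are three numbers: the shift along the tool's x, y, z in mm, then the turn, a rotation vector about the tool's x, y, z in rad, then the opening, from -1 (shut) to 1 (fully open). In form: [[[dx, dy, dz], [rx, ry, rz], gripper], ...]. A call has exactly 10 rows; each row shifts and turns the commanded pose from where the row before left it, along the tool's axes as they then stand; what a row does not reach is not made up. A row lasts 1/12 s, in which the tool goes at most 41.7 mm and 7.16 degrees, less where a joint would pass 70% of its speed; a pose out of reach is approached as far as the arm can. A call with a gripper value outside its range is refused whole. The fingers move at their own pace and stop on an object; "grip_force" is the grip in N (left out, the last holds). Time passes only in rows, so rows that do not move let the fingers close, or fill a call up. It gives the time, the measured TCP pose, the force, the opening and the grip force at its end, in the units of the state.
- monitor.state(): the state, without advancing time (a new reading comes with each control period).
- eyes.get_image(name): name is "side" or "top" or "wrist"; returns the picture (480x640x3 uint8, red, green, blue); there is no depth.
- eyes.calibration(name): a dict with "K" (3x3 intrinsics, pixels), "k1" (the pictures are not rectified: a ray, as slopes to the right and down, at radius r is drawn at 1 + k1 r^2 times it, then the intrinsics apply), "xyz" and "rotation" of the camera in the world. Camera axes: x right, y down, z forward; pixel columns grow to the right and rows downward; lengths in m; the calibration is good to about 2 mm. A picture is of the moment at which its call begins: read the wrist's pose just before it. calibration takes no time and is no camera call; for the wrist camera it gives the pose at the moment of the call.
- sign_off(): hands the job in; it is judged then, once.
The state is a dict: "time_s": time; "qpos": joint angles; "qvel": joint speeds; "joint_torque": joint torques, N m; "tcp_pos": TCP position; "tool_rot": TCP orientation; "wrist_force": force on the tool from outside, world axes, zero at the start; "wrist_torque": the same for the moment, N m; "gripper_width": finger opening in m; "grip_force": force on a finger pad.
Only numpy, scipy, OpenCV 4.12 (cv2) and the standard library are available. Lean on these libraries where they do the work, as an engineer would, in place of code of your own. Each camera call takes 0.05 s, during which the arm holds its last target. There are 200 camera calls.

## Working session

There is one attempt and no reset: what is moved stays moved. The work goes in short steps, Python scripts to look and compute and a tool call to move; the robot and the scene stay as the last step left them, time stands still between calls to the robot, and variables do not carry over. Pictures are saved under pics/ and viewed, at most 10 in all, crops included, and the job is handed in when it is done.

Besides the shell and the picture viewer there is one more tool, called after "Emit:" as name(argument=value, ...) on one line, values as JSON. carry_out: Moves the arm, as the interface text tells. Its arguments: {"type":"object","properties":{"steps":{"type":"array","items":{"type":"array"}},"grip_force":{"type":"number"}},"required":["steps"]}

```bash
mkdir -p pics; python3 - <<'E'
from rig import monitor, eyes
import cv2, numpy as np
for n in ("side","top"):
    im=eyes.get_image(n); cv2.imwrite(f"pics/{n}0.png",im[:,:,::-1])
    c=eyes.calibration(n); print(n,{k:np.round(v,4).tolist() for k,v in c.items()})
s=monitor.state(); print(s)
E
```

```text
side {'K': [[439.0861, 0.0, 314.967], [0.0, 439.0861, 236.8045], [0.0, 0.0, 1.0]], 'k1': 0.0153, 'xyz': [0.4741, 0.7004, 1.048], 'rotation': [-140.069, -0.5686, -172.663]}
top {'K': [[472.6323, 0.0, 321.8579], [0.0, 472.6323, 243.2669], [0.0, 0.0, 1.0]], 'k1': 0.0028, 'xyz': [0.4691, -0.0156, 1.3315], 'rotation': [-177.0041, 0.5707, -89.5279]}
{'time_s': 0.1, 'qpos': array([-7.56291053e+01,  1.80002391e+01, -2.74746055e+00,  6.93388902e+01,
        9.17648538e-04,  9.00018389e+01]), 'qvel': array([-0.07247823, -0.05788244,  0.11217221, -0.06466628, -0.06588361,
        0.08922627]), 'joint_torque': array([-6.92983886e-04, -5.40766597e+01,  3.40542305e+01,  1.11602325e-02,
       -4.36831601e-05, -2.03833310e-07]), 'tcp_pos': array([ 0.14886137, -0.58099171,  0.40392747]), 'tool_rot': array([-1.79913410e+02, -9.14868379e-04,  1.43690544e+01]), 'wrist_force': array([0.56854554, 0.10277618, 0.33158787]), 'wrist_torque': array([-0.02835923,  0.01297978, -0.05610548]), 'grip_force': 0.0, 'gripper_width': 0.0852496921238947}
```

View pics/side0.png

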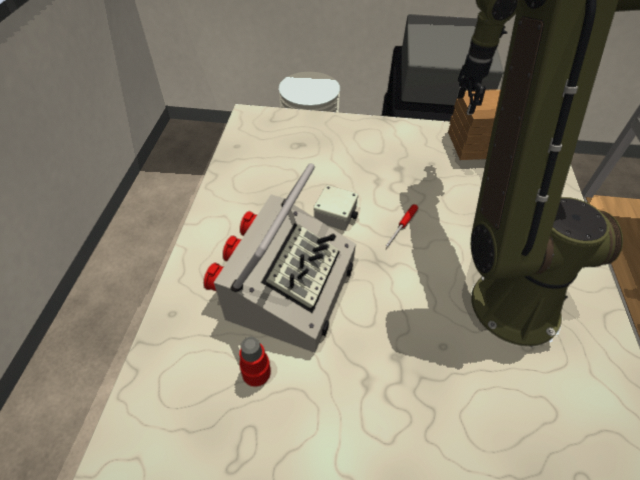

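View pics/top0.png

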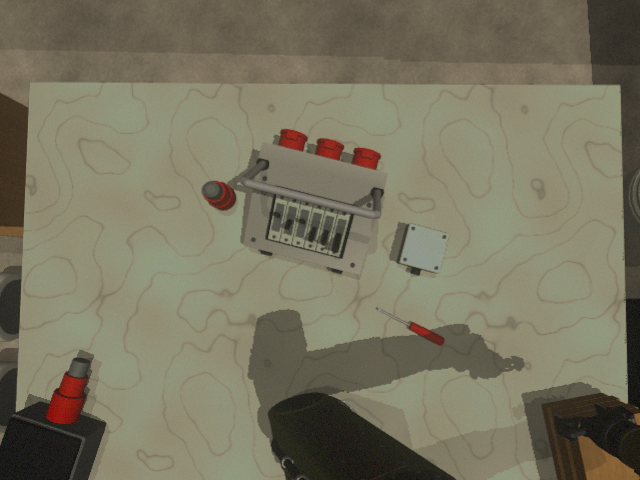

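The side view shows the box at about (285,265) and the handles at 285-335, 235-285. The top view shows the box at (312,215), the breaker row at about (308,226), and the tube from (247,184) to (378,212). I'll enlarge both.

```bash
cat > h.py <<'E'
import numpy as np, cv2
from scipy.spatial.transform import Rotation as Rn
from rig import monitor, eyes
def rot(rpy): return Rn.from_euler('xyz',rpy,degrees=True).as_matrix()
def ray(c,uv):
    K=np.array(c['K']); D=np.array([c['k1'],0,0,0.])
    p=cv2.undistortPoints(np.array(uv,float).reshape(-1,1,2),K,D).reshape(-1,2)
    d=np.c_[p,np.ones(len(p))]@rot(c['rotation']).T
    return np.array(c['xyz']),d/np.linalg.norm(d,axis=1)[:,None]
def onz(c,uv,z):
    o,d=ray(c,uv); return o+d*((z-o[2])/d[:,2])[:,None]
def tri(c1,u1,c2,u2):
    o1,d1=ray(c1,u1);o2,d2=ray(c2,u2);out=[]
    for a,b in zip(d1,d2):
        t=np.linalg.lstsq(np.c_[a,-b],o2-o1,rcond=None)[0]
        p,q=o1+t[0]*a,o2+t[1]*b; out.append(np.r_[(p+q)/2,np.linalg.norm(p-q)])
    return np.array(out)
def proj(c,P):
    R=rot(c['rotation']); q=(np.atleast_2d(P)-np.array(c['xyz']))@R
    return cv2.projectPoints(q,np.zeros(3),np.zeros(3),np.array(c['K']),np.array([c['k1'],0,0,0.]))[0].reshape(-1,2)
def crop(src,dst,x0,y0,x1,y1,s):
    im=cv2.imread(src)[y0:y1,x0:x1]; im=cv2.resize(im,None,fx=s,fy=s,interpolation=cv2.INTER_CUBIC)
    for x in range((x0+19)//20*20,x1,20): cv2.putText(im,str(x),((x-x0)*s,10),0,.35,(0,0,255),1);cv2.line(im,((x-x0)*s,12),((x-x0)*s,18),(0,0,255),1)
    for y in range((y0+19)//20*20,y1,20): cv2.putText(im,str(y),(0,(y-y0)*s),0,.35,(0,0,255),1)
    cv2.imwrite(dst,im)
E
python3 -c "
from h import *
crop('pics/top0.png','pics/topc.png',235,150,395,270,5)
crop('pics/side0.png','pics/sidec.png',205,205,365,325,5)"
```

```text
(no output)
```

View pics/topc.png

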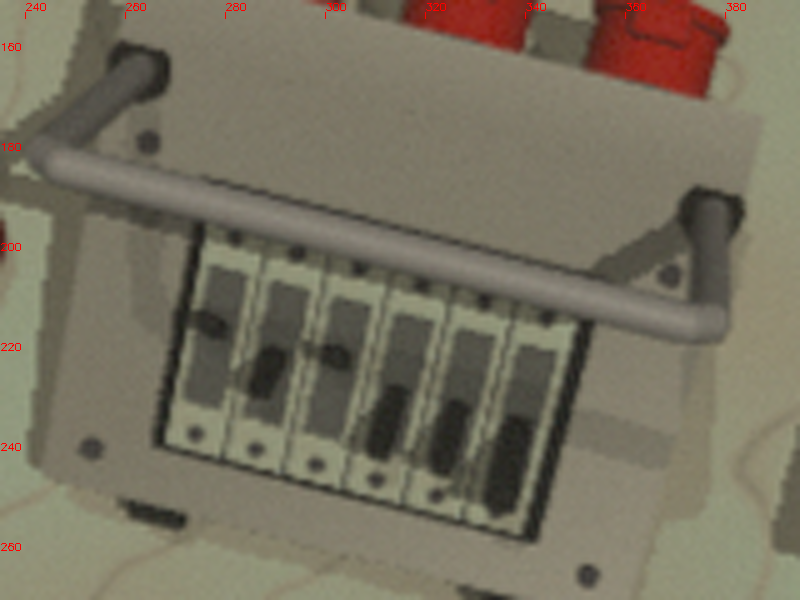

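View pics/sidec.png

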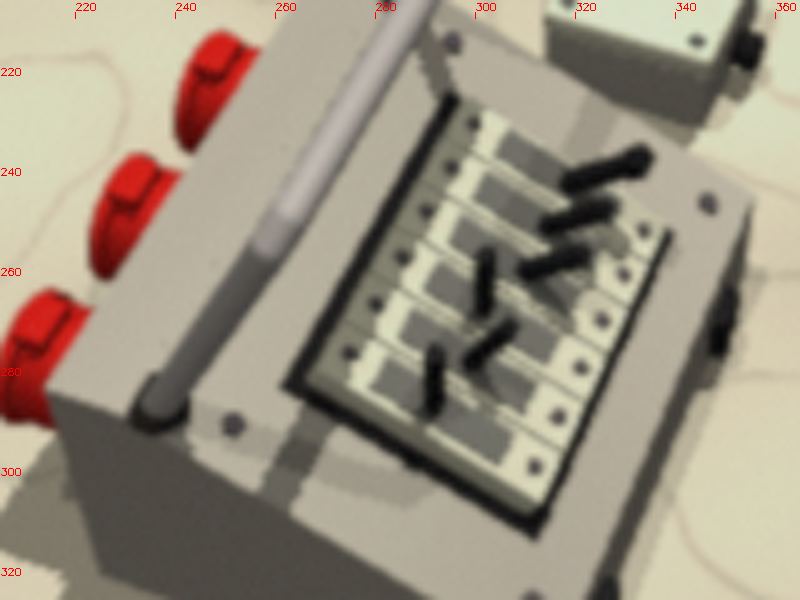

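Left to right in the top view (box y from +80 to -80): on, tripped (285,223), on, off, off, main (337,242). The screws on the faces are clear in both views, so I'll triangulate those.

```bash
cat > m.py <<'E'
from h import *
ct,cs=eyes.calibration('top'),eyes.calibration('side')
T=lambda L,o:[((x+.5)/5-.5+o[0],(y+.5)/5-.5+o[1]) for x,y in L]
tb=T([(195,432),(255,448),(316,464),(376,479),(435,495)],(235,150))
tt=T([(234,237),(298,253),(360,268),(421,284),(484,300),(547,316)],(235,150))
sb=T([(535,467),(558,416),(580,367),(602,320),(623,275)],(205,205))
st=T([(349,354),(376,304),(403,257),(427,212),(452,168),(474,123)],(205,205))
B=tri(ct,tb,cs,sb);U=tri(ct,tt,cs,st)
print(np.round(B*1e3,1));print(np.round(U*1e3,1))
y=np.array([80,48,16,-16,-48,-80])/1e3
# linear fit P = c + y*ey + k*up
A=[[1,a,-1] for a in y[:5]]+[[1,a,1] for a in y]
X=np.linalg.lstsq(np.array(A),np.r_[B[:,:3],U[:,:3]],rcond=None)[0]
print(X, np.linalg.norm(X[1]),np.linalg.norm(X[2]),'slope',np.degrees(np.arctan2(X[2,2],np.hypot(*X[2,:2]))))
print('yaw from y',np.degrees(np.arctan2(-X[1,0],X[1,1])),'from up',np.degrees(np.arctan2(X[2,1],X[2,0])))
E
python3 m.py
```

```text
[[549.1 121.8 114.5   2.8]
 [541.3  90.7 114.9   2.3]
 [533.6  59.1 114.4   1.7]
 [525.9  28.1 114.4   2. ]
 [518.   -2.4 114.7   1.7]]
[[644.1  98.4 160.6   2. ]
 [636.4  66.4 160.1   1.9]
 [628.6  35.4 160.    2.9]
 [621.    4.9 160.    2.3]
 [613.1 -26.6 159.5   2.7]
 [605.7 -57.9 160.8   1.7]]
[[ 5.77267508e-01  3.19982121e-02  1.37356160e-01]
 [ 2.41086448e-01  9.73480153e-01  5.85119827e-04]
 [ 4.75537018e-02 -1.18903396e-02  2.28029953e-02]] 1.0028891397528759 0.054062106202038815 slope 24.94781246778831
yaw from y -13.909675464157438 from up -14.038414025417023
```

The fit is clean: row at about (0.577, 0.032, 0.139), yaw -14°, slope 24.9°. The gripper goes shut, and I move to a waypoint clear of the tube.

Emit:
carry_out(steps=[[[33, -20, 0], [0, 0, 0], -1], [[33, -20, 0], [0, 0, 0], -1], [[33, -20, 0], [0, 0, 0], -1], [[33, -20, 0], [0, 0, 0], -1], [[33, -20, 0], [0, 0, 0], -1], [[33, -20, 0], [0, 0, 0], -1], [[33, -20, 0], [0, 0, 0], -1], [[33, -20, 0], [0, 0, 0], -1], [[33, -20, 0], [0, 0, 0], -1], [[33, -20, 0], [0, 0, 0], -1]], grip_force=40)

```text
time_s: 0.93
tcp_pos: [0.4198, -0.3039, 0.4045]
tool_rot: [-180.0, 0.0, 14.4]
wrist_force: [1.4, -0.5, 0.5]
gripper_width: -0.0003
grip_force: 0.0
```

```bash
cat > g.py <<'E'
from h import *
import sys
row=np.array([.5773,.0320,.139]); E=rot([0,0,-14.0])
c,s=np.cos(np.radians(25)),np.sin(np.radians(25))
u=E@[c,0,s]; n=E@[-s,0,c]; ey=E[:,1]
Rt={+1:np.c_[u,np.cross(-n,u),-n],-1:np.c_[-u,np.cross(-n,-u),-n]}
def now():
    st=monitor.state(); R=rot(st['tool_rot']); tip=st['tcp_pos']+.173*R[:,2]; d=tip-row
    print('t',round(st['time_s'],2),'q',np.round(st['qpos'],1),'tip u,y,n mm',np.round(1e3*np.array([d@u,d@ey,d@n]),1),'F u,y,n',np.round([st['wrist_force']@v for v in(u,ey,n)],1),'w',round(st['gripper_width']*1e3,1))
    return st,R
def goto(U,Y,N,sg):
    st,R=now(); Rg=Rt[sg]; tcp=row+(U*u+Y*ey+N*n)/1e3-.173*Rg[:,2]
    rv=Rn.from_matrix(R.T@Rg).as_rotvec(); d=R.T@(tcp-st['tcp_pos'])*1e3
    print('shift tool frame',np.round(d,1),'in goal frame',np.round(Rg.T@(tcp-st['tcp_pos'])*1e3,1),'rotvec',np.round(rv,3),'deg',np.degrees(np.linalg.norm(rv)).round(1))
E
python3 -c "
from g import *
goto(25,48,90,1);goto(25,48,90,-1)"
```

```text
t 0.93 q [-35.9   9.2 -14.   66.9  -0.  129.7] tip u,y,n mm [ -25.8 -364.   114.1] F u,y,n [ 1.6 -0.1 -0.2] w -0.3
shift tool frame [ 180.9 -370.6   16.6] in goal frame [ -22.3 -412.     7.9] rotvec [-0.108  0.428  0.487] deg 37.7
t 0.93 q [-35.9   9.2 -14.   66.9  -0.  129.7] tip u,y,n mm [ -25.8 -364.   114.1] F u,y,n [ 1.6 -0.1 -0.2] w -0.3
shift tool frame [ 180.9 -370.6   16.6] in goal frame [ 22.3 412.    7.9] rotvec [-0.575 -0.145 -2.592] deg 152.3
```

Emit:
carry_out(steps=[[[0, 0, 0], [-0.0261, -0.0066, -0.1178], -1], [[0, 0, 0], [-0.0261, -0.0066, -0.1178], -1], [[0, 0, 0], [-0.0261, -0.0066, -0.1178], -1], [[0, 0, 0], [-0.0261, -0.0066, -0.1178], -1], [[0, 0, 0], [-0.0261, -0.0066, -0.1178], -1], [[0, 0, 0], [-0.0261, -0.0066, -0.1178], -1], [[0, 0, 0], [-0.0261, -0.0066, -0.1178], -1], [[0, 0, 0], [-0.0261, -0.0066, -0.1178], -1], [[0, 0, 0], [-0.0261, -0.0066, -0.1178], -1], [[0, 0, 0], [-0.0261, -0.0066, -0.1178], -1]])

```text
time_s: 1.77
tcp_pos: [0.4188, -0.3054, 0.4043]
tool_rot: [170.2, 10.8, 81.7]
wrist_force: [-0.8, -0.2, 0.2]
gripper_width: -0.0
grip_force: 0.0
```

Emit:
carry_out(steps=[[[0, 0, 0], [-0.0261, -0.0066, -0.1178], -1], [[0, 0, 0], [-0.0261, -0.0066, -0.1178], -1], [[0, 0, 0], [-0.0261, -0.0066, -0.1178], -1], [[0, 0, 0], [-0.0261, -0.0066, -0.1178], -1], [[0, 0, 0], [-0.0261, -0.0066, -0.1178], -1], [[0, 0, 0], [-0.0261, -0.0066, -0.1178], -1], [[0, 0, 0], [-0.0261, -0.0066, -0.1178], -1], [[0, 0, 0], [-0.0261, -0.0066, -0.1178], -1], [[0, 0, 0], [-0.0261, -0.0066, -0.1178], -1], [[0, 0, 0], [-0.0261, -0.0066, -0.1178], -1]])

```text
time_s: 2.6
tcp_pos: [0.4187, -0.3053, 0.4043]
tool_rot: [176.9, 23.9, 151.6]
wrist_force: [-0.6, 0.5, 0.2]
gripper_width: -0.0
grip_force: 0.0
```

```bash
python3 -c "
from g import *
goto(25,48,90,-1)"
```

```text
t 2.6 q [-38.2  -2.4 -29.7  39.7   7.   -9. ] tip u,y,n mm [  43.2 -374.1   98.2] F u,y,n [-0.6  0.3  0.5] w -0.0
shift tool frame [115.2 397.8 -11.8] in goal frame [ 21.6 413.7   8. ] rotvec [-0.051 -0.014 -0.23 ] deg 13.5
```

Emit:
carry_out(steps=[[[22, 0, 0], [-0.0255, -0.007, -0.115], -1], [[4, 0, 8], [-0.0255, -0.007, -0.115], -1], [[0, 40, 0], [0, 0, 0], -1], [[0, 40, 0], [0, 0, 0], -1], [[0, 40, 0], [0, 0, 0], -1], [[0, 40, 0], [0, 0, 0], -1], [[0, 40, 0], [0, 0, 0], -1], [[0, 40, 0], [0, 0, 0], -1], [[0, 40, 0], [0, 0, 0], -1], [[0, 40, 0], [0, 0, 0], -1]])

```text
time_s: 3.43
tcp_pos: [0.4799, 0.0165, 0.3872]
tool_rot: [179.9, 25.1, 165.7]
wrist_force: [0.0, -0.3, 0.9]
gripper_width: -0.0002
grip_force: 0.0
```

```bash
python3 -c "
from g import *
goto(25,48,80,-1)
im=eyes.get_image('wrist'); cv2.imwrite('pics/w1.png',im[:,:,::-1])"
```

```text
t 3.43 q [  4.5  -6.4 -35.9  36.7  -7.8  17.2] tip u,y,n mm [ 22.8 -38.9  90.3] F u,y,n [ 0.5 -0.3  0.8] w -0.2
shift tool frame [-1.9 86.7 10.2] in goal frame [-2.3 86.6 10.3] rotvec [-0.001  0.001 -0.005] deg 0.3
```

View pics/w1.png

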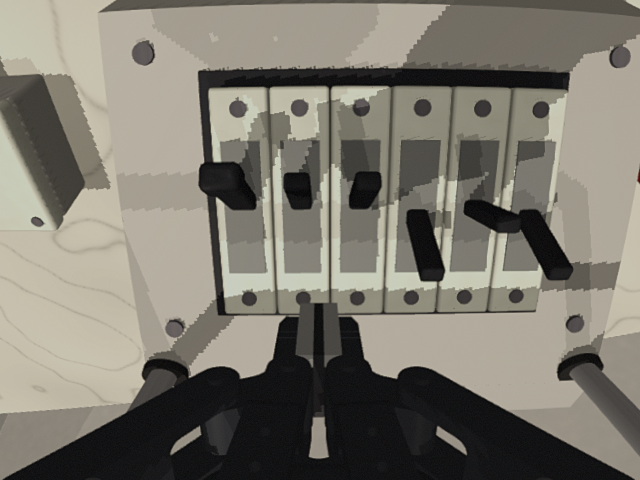

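The wrist view has down-slope upwards. Main is at (225,180), off (297,190), off (367,190), on (425,245), tripped (492,215), on (545,245). The screws are at rows 108 and 298, so I'll use them to check the frame.

```bash
python3 -c "
from g import *
c=eyes.calibration('wrist')
L=[(237,108),(300,108),(362,107),(423,107),(482,108),(541,109),(249,298),(303,298),(357,298),(411,298),(464,297),(516,296)]
o,d=ray(c,L); P=o+d*(((row-o)@n)/(d@n))[:,None]
print(np.round(1e3*np.c_[(P-row)@u,(P-row)@ey],1))
print('cam',np.round(o,3))"
```

```text
[[-54.7 -73.7]
 [-54.5 -40.8]
 [-55.   -8.6]
 [-55.4  23.5]
 [-55.5  55.2]
 [-55.9  88.1]
 [ 53.7 -72.5]
 [ 53.8 -40.4]
 [ 53.9  -8.3]
 [ 54.1  24.1]
 [ 53.8  56.4]
 [ 53.7  89. ]]
cam [0.424 0.036 0.325]
```

```bash
python3 -c "
from g import *
goto(22,48,80,-1)"
```

```text
t 3.48 q [  5.1  -6.3 -35.7  36.7  -7.6  17.4] tip u,y,n mm [ 23.1 -31.3  90.5] F u,y,n [0.6 5.9 0.4] w -0.2
shift tool frame [ 1.  80.5 11. ] in goal frame [ 1.  80.5 10.4] rotvec [0.007 0.001 0.   ] deg 0.4
```

Emit:
carry_out(steps=[[[-1, 20, 0], [0, 0, 0], -1], [[-1, 20, 0], [0, 0, 0], -1], [[-1, 20, 0], [0, 0, 0], -1], [[0, 20, 0], [0, 0, 0], -1], [[0, 0, 0], [0, 0, 0], -1], [[0, 0, 0], [0, 0, 0], -1], [[0, 0, 10], [0, 0, 0], -1], [[0, 0, 10], [0, 0, 0], -1], [[0, 0, 0], [0, 0, 0], -1], [[0, 0, 0], [0, 0, 0], -1]])

```text
time_s: 4.32
tcp_pos: [0.5104, 0.0882, 0.369]
tool_rot: [-180.0, 24.9, 165.6]
wrist_force: [-1.0, -0.8, -0.4]
gripper_width: -0.0001
grip_force: 0.0
```

```bash
python3 -c "
from g import *
goto(26,48,25,-1)"
```

```text
t 4.32 q [ 13.2  -0.6 -32.8  35.5 -11.3  25.4] tip u,y,n mm [25.8 37.9 68.6] F u,y,n [-0.8 -1.  -0. ] w -0.1
shift tool frame [ 0.1  9.7 43.6] in goal frame [ 0.1  9.6 43.6] rotvec [-0.003 -0.002 -0.006] deg 0.4
```

Emit:
carry_out(steps=[[[0, 5, 0], [0, 0, -0.006], -1], [[0, 5, 0], [0, 0, 0], -1], [[0, 0, 0], [0, 0, 0], -1], [[0, 0, 8], [0, 0, 0], -1], [[0, 0, 8], [0, 0, 0], -1], [[0, 0, 8], [0, 0, 0], -1], [[0, 0, 8], [0, 0, 0], -1], [[0, 0, 8], [0, 0, 0], -1], [[0, 0, 4], [0, 0, 0], -1], [[0, 0, 0], [0, 0, 0], -1]])

```text
time_s: 5.15
tcp_pos: [0.5312, 0.0941, 0.329]
tool_rot: [-179.8, 24.9, 166.0]
wrist_force: [-0.1, 0.5, -0.1]
gripper_width: 0.0001
grip_force: 0.0
```

```bash
python3 -c "
from g import *
goto(5,48,25,-1)"
```

```text
t 5.15 q [ 13.3   3.7 -33.9  30.  -11.3  25.1] tip u,y,n mm [25.9 48.7 24.4] F u,y,n [-0.2  0.5  0. ] w 0.1
shift tool frame [21.2 -1.1 -0.5] in goal frame [21.2 -1.1 -0.6] rotvec [-0.003 -0.002  0.001] deg 0.2
```

Clear contact-free entry. Push down-slope to just short of the stop.

Emit:
carry_out(steps=[[[3, 0, 0], [0, 0, 0], -1], [[3, 0, 0], [0, 0, 0], -1], [[3, 0, 0], [0, 0, 0], -1], [[3, 0, 0], [0, 0, 0], -1], [[3, 0, 0], [0, 0, 0], -1], [[3, 0, 0], [0, 0, 0], -1], [[3, 0, 0], [0, 0, 0], -1], [[2, 0, 0], [0, 0, 0], -1], [[0, 0, 0], [0, 0, 0], -1], [[0, 0, 0], [0, 0, 0], -1]])

```text
time_s: 5.98
tcp_pos: [0.512, 0.0994, 0.322]
tool_rot: [-179.9, 25.2, 166.0]
wrist_force: [5.7, -1.7, 0.5]
gripper_width: -0.0001
grip_force: 2.3
```

```bash
python3 -c "
from g import *
now()"
```

```text
t 5.98 q [ 14.5   2.2 -36.6  28.7 -11.8  26.2] tip u,y,n mm [ 5.8 49.5 26.5] F u,y,n [ 5.6 -0.3 -2.1] w -0.1
```

Emit:
carry_out(steps=[[[1, 0, 0], [0, 0, 0], -1], [[1, 0, 0], [0, 0, 0], -1], [[1, 0, 0], [0, 0, 0], -1], [[1, 0, 0], [0, 0, 0], -1], [[1, 0, 0], [0, 0, 0], -1], [[0, 0, 0], [0, 0, 0], -1], [[0, 0, 0], [0, 0, 0], -1], [[0, 0, 0], [0, 0, 0], -1], [[0, 0, 0], [0, 0, 0], -1], [[0, 0, 0], [0, 0, 0], -1]])

```text
time_s: 6.82
tcp_pos: [0.5077, 0.1006, 0.3198]
tool_rot: [-180.0, 25.2, 166.0]
wrist_force: [5.1, -1.5, 0.4]
gripper_width: -0.0
grip_force: 2.2
```

```bash
python3 -c "
from g import *
now()"
```

```text
t 6.82 q [ 14.8   1.9 -37.2  28.4 -11.9  26.5] tip u,y,n mm [ 0.8 49.6 26.4] F u,y,n [ 5.  -0.3 -1.9] w -0.0
```

Still sliding friction (5 N), not at the stop yet.

Emit:
carry_out(steps=[[[1, 0, 0], [0, 0, 0], -1], [[0, 0, 0], [0, 0, 0], -1], [[1, 0, 0], [0, 0, 0], -1], [[0, 0, 0], [0, 0, 0], -1], [[1, 0, 0], [0, 0, 0], -1], [[0, 0, 0], [0, 0, 0], -1], [[0, 0, 0], [0, 0, 0], -1], [[0, 0, 0], [0, 0, 0], -1], [[0, 0, 0], [0, 0, 0], -1], [[0, 0, 0], [0, 0, 0], -1]])

```text
time_s: 7.65
tcp_pos: [0.5054, 0.1012, 0.3189]
tool_rot: [-180.0, 25.3, 166.0]
wrist_force: [5.5, -1.2, 1.8]
gripper_width: -0.0004
grip_force: 2.6
```

```bash
python3 -c "
from g import *
now()"
```

```text
t 7.65 q [ 15.    1.7 -37.6  28.3 -12.   26.6] tip u,y,n mm [-1.6 49.6 26.6] F u,y,n [ 5.9  0.2 -0.8] w -0.4
```

Emit:
carry_out(steps=[[[1, 0, 0], [0, 0, 0], -1], [[0, 0, 0], [0, 0, 0], -1], [[1, 0, 0], [0, 0, 0], -1], [[0, 0, 0], [0, 0, 0], -1], [[0, 0, 0], [0, 0, 0], -1], [[0, 0, 0], [0, 0, 0], -1], [[0, 0, 0], [0, 0, 0], -1], [[0, 0, 0], [0, 0, 0], -1], [[0, 0, 0], [0, 0, 0], -1], [[0, 0, 0], [0, 0, 0], -1]])

```text
time_s: 8.48
tcp_pos: [0.5046, 0.1016, 0.3189]
tool_rot: [-180.0, 25.4, 165.9]
wrist_force: [8.3, -1.4, 3.5]
gripper_width: 0.0002
grip_force: 3.9
```

```bash
python3 -c "
from g import *
now()"
```

```text
t 8.48 q [ 15.1   1.6 -37.7  28.1 -12.1  26.7] tip u,y,n mm [-1.9 49.8 27. ] F u,y,n [ 9.1  0.7 -0.4] w 0.2
```

Emit:
carry_out(steps=[[[1, 0, 0], [0, 0, 0], -1], [[0, 0, 0], [0, 0, 0], -1], [[1, 0, 0], [0, 0, 0], -1], [[0, 0, 0], [0, 0, 0], -1], [[1, 0, 0], [0, 0, 0], -1], [[0, 0, 0], [0, 0, 0], -1], [[1, 0, 0], [0, 0, 0], -1], [[0, 0, 0], [0, 0, 0], -1], [[0, 0, 0], [0, 0, 0], -1], [[0, 0, 0], [0, 0, 0], -1]])

```text
time_s: 9.32
tcp_pos: [0.5029, 0.1023, 0.3191]
tool_rot: [180.0, 25.7, 165.8]
wrist_force: [13.2, -4.2, 5.1]
gripper_width: -0.0001
grip_force: 6.4
```

```bash
python3 -c "
from g import *
now()"
```

```text
t 9.32 q [ 15.2   1.4 -38.1  27.8 -12.3  26.9] tip u,y,n mm [-2.5 50.1 28. ] F u,y,n [14.6 -0.9 -1.2] w -0.1
```

Emit:
carry_out(steps=[[[1, 0, 0], [0, 0, 0], -1], [[1, 0, 0], [0, 0, 0], -1], [[1, 0, 0], [0, 0, 0], -1], [[1, 0, 0], [0, 0, 0], -1], [[0, 0, 0], [0, 0, 0], -1], [[0, 0, 0], [0, 0, 0], -1], [[0, 0, 0], [0, 0, 0], -1], [[0, 0, 0], [0, 0, 0], -1], [[0, 0, 0], [0, 0, 0], -1], [[0, 0, 0], [0, 0, 0], -1]])

```text
time_s: 10.15
tcp_pos: [0.5013, 0.1032, 0.3193]
tool_rot: [179.9, 26.1, 165.7]
wrist_force: [20.1, -6.7, 6.9]
gripper_width: -0.0001
grip_force: 8.9
```

```bash
python3 -c "
from g import *
now()"
```

```text
t 10.15 q [ 15.4   1.1 -38.4  27.4 -12.5  27.1] tip u,y,n mm [-3.  50.6 28.9] F u,y,n [22.1 -1.6 -2.7] w -0.1
```

Pressed at about 22 N. I hold briefly, then back off and lift.

Emit:
carry_out(steps=[[[0, 0, 0], [0, 0, 0], -1], [[0, 0, 0], [0, 0, 0], -1], [[0, 0, 0], [0, 0, 0], -1], [[-5, 0, 0], [0, 0, 0], -1], [[-5, 0, 0], [0, 0, 0], -1], [[-5, 0, 0], [0, 0, 0], -1], [[-4, 0, 0], [0, 0, 0], -1], [[0, 0, 0], [0, 0, 0], -1], [[0, 0, -25], [0, 0, 0], -1], [[0, 0, -25], [0, 0, 0], -1]])

```text
time_s: 10.98
tcp_pos: [0.4901, 0.1041, 0.3646]
tool_rot: [-179.7, 24.7, 166.1]
wrist_force: [1.5, -0.6, 0.1]
gripper_width: -0.0001
grip_force: 0.0
```

```bash
python3 -c "
from g import *
goto(-48,48,70,-1)"
```

```text
t 10.98 q [ 15.8  -2.  -34.6  35.7 -12.2  27.4] tip u,y,n mm [ 2.  48.2 74.6] F u,y,n [ 1.5 -0.2 -0.6] w -0.1
shift tool frame [50.8 -0.8  4.8] in goal frame [50.9 -0.8  4.6] rotvec [-0.004 -0.005  0.001] deg 0.4
```

Emit:
carry_out(steps=[[[17, 0, 0], [0, 0, 0], -1], [[17, 0, 0], [0, 0, 0], -1], [[16, 0, 0], [0, 0, 0], -1], [[0, 0, 0], [0, 0, 0], -1], [[0, 0, 10], [0, 0, 0], -1], [[0, 0, 10], [0, 0, 0], -1], [[0, 0, 10], [0, 0, 0], -1], [[0, 0, 10], [0, 0, 0], -1], [[0, 0, 10], [0, 0, 0], -1], [[0, 0, 0], [0, 0, 0], -1]])

```text
time_s: 11.82
tcp_pos: [0.4679, 0.1098, 0.2982]
tool_rot: [-179.8, 24.9, 166.1]
wrist_force: [-0.4, -0.2, -1.0]
gripper_width: 0.0
grip_force: 0.0
```

```bash
python3 -c "
from g import *
now()"
```

```text
t 11.82 q [ 17.4  -0.3 -42.6  26.2 -12.8  28.9] tip u,y,n mm [-46.3  48.5  24.1] F u,y,n [-0.8 -0.3 -0.7] w 0.0
```

Emit:
carry_out(steps=[[[-5, 0, 0], [0, 0, 0], -1], [[-5, 0, 0], [0, 0, 0], -1], [[-5, 0, 0], [0, 0, 0], -1], [[-5, 0, 0], [0, 0, 0], -1], [[-5, 0, 0], [0, 0, 0], -1], [[-5, 0, 0], [0, 0, 0], -1], [[-5, 0, 0], [0, 0, 0], -1], [[-4, 0, 0], [0, 0, 0], -1], [[-3, 0, 0], [0, 0, 0], -1], [[0, 0, 0], [0, 0, 0], -1]])

```text
time_s: 12.65
tcp_pos: [0.5046, 0.101, 0.3178]
tool_rot: [-179.9, 24.9, 166.1]
wrist_force: [-3.1, 1.8, -2.6]
gripper_width: -0.0002
grip_force: 1.9
```

```bash
python3 -c "
from g import *
now()"
```

```text
t 12.65 q [ 14.9   1.8 -37.5  28.6 -11.8  26.5] tip u,y,n mm [-3.9 49.2 25.9] F u,y,n [-4.2  1.  -0.9] w -0.2
```

Emit:
carry_out(steps=[[[-1, 0, 0], [0, 0, 0], -1], [[-1, 0, 0], [0, 0, 0], -1], [[-1, 0, 0], [0, 0, 0], -1], [[-1, 0, 0], [0, 0, 0], -1], [[-1, 0, 0], [0, 0, 0], -1], [[-1, 0, 0], [0, 0, 0], -1], [[0, 0, 0], [0, 0, 0], -1], [[0, 0, 0], [0, 0, 0], -1], [[0, 0, 0], [0, 0, 0], -1], [[0, 0, 0], [0, 0, 0], -1]])

```text
time_s: 13.48
tcp_pos: [0.509, 0.0997, 0.3195]
tool_rot: [-179.9, 24.8, 166.1]
wrist_force: [-8.4, 2.0, -1.5]
gripper_width: 0.0002
grip_force: 4.9
```

```bash
python3 -c "
from g import *
now()"
```

```text
t 13.48 q [ 14.6   2.2 -36.9  28.8 -11.7  26.3] tip u,y,n mm [ 0.9 49.  25.5] F u,y,n [-8.5 -0.1  2.3] w 0.2
```

Reaching the stop; a little more to seat it.

Emit:
carry_out(steps=[[[-1, 0, 0], [0, 0, 0], -1], [[-1, 0, 0], [0, 0, 0], -1], [[-1, 0, 0], [0, 0, 0], -1], [[-1, 0, 0], [0, 0, 0], -1], [[0, 0, 0], [0, 0, 0], -1], [[0, 0, 0], [0, 0, 0], -1], [[0, 0, 0], [0, 0, 0], -1], [[0, 0, 0], [0, 0, 0], -1], [[0, 0, 0], [0, 0, 0], -1], [[0, 0, 0], [0, 0, 0], -1]])

```text
time_s: 14.32
tcp_pos: [0.5103, 0.0992, 0.3198]
tool_rot: [-179.9, 24.5, 166.2]
wrist_force: [-20.9, 6.4, 4.1]
gripper_width: -0.0001
grip_force: 11.0
```

```bash
python3 -c "
from g import *
now()"
```

```text
t 14.32 q [ 14.4   2.4 -36.6  29.3 -11.4  26.1] tip u,y,n mm [ 1.2 48.9 25.2] F u,y,n [-18.    1.1  13. ] w -0.1
```

Seated at the up stop. I back off, lift, and go over to the main switch.

Emit:
carry_out(steps=[[[5, 0, 0], [0, 0, 0], -1], [[6, 0, 0], [0, 0, 0], -1], [[7, 0, 0], [0, 0, 0], -1], [[0, 0, -20], [0, 0, 0], -1], [[0, 0, -20], [0, 0, 0], -1], [[0, 0, -20], [0, 0, 0], -1], [[15, 0, 0], [0, 0, 0], -1], [[15, -20, 0], [0, 0, 0], -1], [[15, -20, 0], [0, 0, 0], -1], [[0, -20, 0], [0, 0, 0], -1]])

```text
time_s: 15.15
tcp_pos: [0.4174, 0.0603, 0.3493]
tool_rot: [-179.9, 25.0, 166.1]
wrist_force: [-0.1, 0.1, -0.6]
gripper_width: -0.0001
grip_force: 0.0
```

Emit:
carry_out(steps=[[[0, -20, 0], [0, 0, 0], -1], [[0, -20, 0], [0, 0, 0], -1], [[0, -20, 0], [0, 0, 0], -1], [[0, -6, 0], [0, 0, 0], -1], [[0, 0, 0], [0, 0, 0], -1], [[0, 0, 0], [0, 0, 0], -1], [[0, 0, 0], [0, 0, 0], -1], [[0, 0, 0], [0, 0, 0], -1], [[0, 0, 0], [0, 0, 0], -1], [[0, 0, 0], [0, 0, 0], -1]])

```text
time_s: 15.98
tcp_pos: [0.4035, -0.0029, 0.3499]
tool_rot: [-179.9, 25.0, 166.1]
wrist_force: [0.8, -0.9, 1.0]
gripper_width: 0.0001
grip_force: 0.0
```

```bash
python3 -c "
from g import *
goto(-56,-81,28,-1)
im=eyes.get_image('wrist'); cv2.imwrite('pics/w2.png',im[:,:,::-1])"
```

```text
t 15.98 q [  2.3 -14.  -46.9  33.   -6.9  14.7] tip u,y,n mm [-56.  -76.1  85.9] F u,y,n [ 1.4 -0.7  0.5] w 0.1
shift tool frame [-0.  -5.  57.9] in goal frame [-0.  -5.1 57.9] rotvec [-0.001  0.     0.001] deg 0.1
```

View pics/w2.png

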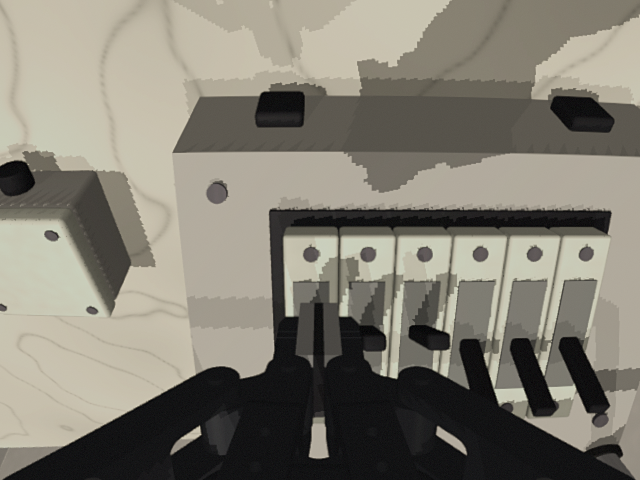

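The wrist view shows three handles on and parallel, with ends at (480,400), (540,410) and (595,405). Both spares are still off at (372,338) and (430,338), and main is hidden behind the fingers at (318,330). Descend.

Emit:
carry_out(steps=[[[0, -5, 0], [0, 0, 0], -1], [[0, 0, 9], [0, 0, 0], -1], [[0, 0, 9], [0, 0, 0], -1], [[0, 0, 9], [0, 0, 0], -1], [[0, 0, 9], [0, 0, 0], -1], [[0, 0, 8], [0, 0, 0], -1], [[0, 0, 7], [0, 0, 0], -1], [[0, 0, 7], [0, 0, 0], -1], [[0, 0, 0], [0, 0, 0], -1], [[0, 0, 0], [0, 0, 0], -1]])

```text
time_s: 16.87
tcp_pos: [0.4258, -0.0144, 0.2971]
tool_rot: [-179.9, 25.0, 166.0]
wrist_force: [0.5, -0.5, 0.3]
gripper_width: 0.0002
grip_force: 0.0
```

```bash
python3 -c "
from g import *
now()"
```

```text
t 16.87 q [  0.3  -7.9 -49.9  23.6  -6.1  13. ] tip u,y,n mm [-56.3 -82.   27.7] F u,y,n [ 0.6 -0.4 -0. ] w 0.2
```

Emit:
carry_out(steps=[[[-6, 0, 0], [0, 0, 0], -1], [[-6, 0, 0], [0, 0, 0], -1], [[-6, 0, 0], [0, 0, 0], -1], [[-6, 0, 0], [0, 0, 0], -1], [[-6, 0, 0], [0, 0, 0], -1], [[-6, 0, 0], [0, 0, 0], -1], [[-6, 0, 0], [0, 0, 0], -1], [[-6, 0, 0], [0, 0, 0], -1], [[-4, 0, 0], [0, 0, 0], -1], [[0, 0, 0], [0, 0, 0], -1]])

```text
time_s: 17.7
tcp_pos: [0.4712, -0.0257, 0.3189]
tool_rot: [-179.9, 24.9, 166.0]
wrist_force: [-2.6, 2.1, -1.6]
gripper_width: 0.0
grip_force: 1.8
```

```bash
python3 -c "
from g import *
now()"
```

```text
t 17.7 q [ -1.3  -4.  -43.4  26.3  -5.4  11.5] tip u,y,n mm [ -5.  -81.9  27.7] F u,y,n [-3.4  1.4 -0.2] w 0.0
```

Emit:
carry_out(steps=[[[-1, 0, 0], [0, 0, 0], -1], [[-1, 0, 0], [0, 0, 0], -1], [[-1, 0, 0], [0, 0, 0], -1], [[-1, 0, 0], [0, 0, 0], -1], [[-1, 0, 0], [0, 0, 0], -1], [[-1, 0, 0], [0, 0, 0], -1], [[-1, 0, 0], [0, 0, 0], -1], [[-1, 0, 0], [0, 0, 0], -1], [[0, 0, 0], [0, 0, 0], -1], [[0, 0, 0], [0, 0, 0], -1]])

```text
time_s: 18.53
tcp_pos: [0.4772, -0.0273, 0.3213]
tool_rot: [-179.9, 24.8, 166.1]
wrist_force: [-4.2, 1.5, -4.5]
gripper_width: 0.0001
grip_force: 2.7
```

```bash
python3 -c "
from g import *
now()"
```

```text
t 18.53 q [ -1.5  -3.5 -42.5  26.8  -5.3  11.3] tip u,y,n mm [  1.3 -82.   27.3] F u,y,n [-5.9  0.4 -2.2] w 0.1
```

Emit:
carry_out(steps=[[[-1, 0, 0], [0, 0, 0], -1], [[-1, 0, 0], [0, 0, 0], -1], [[-1, 0, 0], [0, 0, 0], -1], [[-1, 0, 0], [0, 0, 0], -1], [[0, 0, 0], [0, 0, 0], -1], [[0, 0, 0], [0, 0, 0], -1], [[0, 0, 0], [0, 0, 0], -1], [[0, 0, 0], [0, 0, 0], -1], [[0, 0, 0], [0, 0, 0], -1], [[0, 0, 0], [0, 0, 0], -1]])

```text
time_s: 19.37
tcp_pos: [0.4787, -0.0277, 0.3218]
tool_rot: [-179.9, 24.5, 166.1]
wrist_force: [-14.9, 4.1, 1.2]
gripper_width: -0.0001
grip_force: 7.7
```

```bash
python3 -c "
from g import *
now()"
```

```text
t 19.37 q [ -1.6  -3.2 -42.1  27.2  -5.2  11.2] tip u,y,n mm [  2.1 -82.   27. ] F u,y,n [-13.5   0.4   7.6] w -0.1
```

Emit:
carry_out(steps=[[[-1, 0, 0], [0, 0, 0], -1], [[-1, 0, 0], [0, 0, 0], -1], [[0, 0, 0], [0, 0, 0], -1], [[0, 0, 0], [0, 0, 0], -1], [[0, 0, 0], [0, 0, 0], -1], [[5, 0, 0], [0, 0, 0], -1], [[6, 0, 0], [0, 0, 0], -1], [[7, 0, 0], [0, 0, 0], -1], [[0, 0, 0], [0, 0, 0], -1], [[0, 0, -15], [0, 0, 0], -1]])

```text
time_s: 20.2
tcp_pos: [0.4616, -0.0234, 0.3299]
tool_rot: [-179.9, 24.9, 166.0]
wrist_force: [-0.2, -1.2, -0.6]
gripper_width: 0.0001
grip_force: 0.0
```

Emit:
carry_out(steps=[[[0, 0, -20], [0, 0, 0], -1], [[0, 0, -20], [0, 0, 0], -1], [[10, 0, -20], [0, 0, 0], -1], [[20, 0, -20], [0, 0, 0], -1], [[20, 0, 0], [0, 0, 0], -1], [[20, 0, 0], [0, 0, 0], -1], [[20, 0, 0], [0, 0, 0], -1], [[0, 0, 0], [0, 0, 0], -1], [[0, 0, 0], [0, 0, 0], -1], [[0, 0, 0], [0, 0, 0], -1]])

```text
time_s: 21.03
tcp_pos: [0.3511, 0.0047, 0.367]
tool_rot: [-180.0, 25.2, 166.0]
wrist_force: [0.6, 0.2, -0.0]
gripper_width: 0.0001
grip_force: 0.0
```

```bash
python3 -c "
from g import *
now()
for k in ('side','top'): cv2.imwrite(f'pics/{k}2.png',eyes.get_image(k)[:,:,::-1])
crop('pics/side2.png','pics/sidec2.png',205,205,365,325,5)
crop('pics/top2.png','pics/topc2.png',235,150,395,270,5)"
```

```text
t 21.03 q [  4.2 -21.7 -49.4  38.3  -7.7  16.6] tip u,y,n mm [-96.  -81.4 123.6] F u,y,n [ 0.5  0.3 -0.3] w 0.1
```

View pics/sidec2.png

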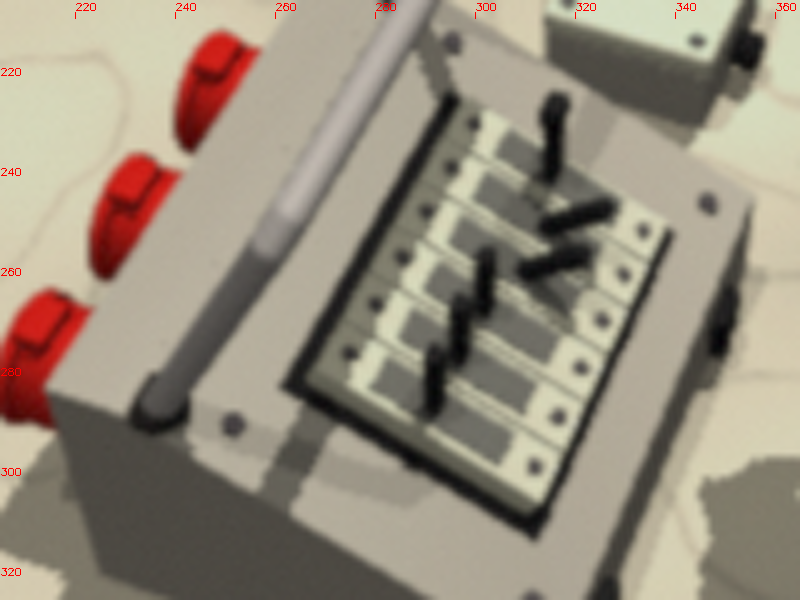

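The side view shows main up at (314,230) and the reset breaker on and parallel to its neighbours at (295,270). Both spares are still off at (318,248) and (314,257), and the gripper is clear. I'm handing in.

```bash
python3 -c "
from rig import sign_off
print(sign_off())"
```

```text
the job is handed in; nothing more can be done
None
```

The job is handed in: the tripped breaker was pressed at its off stop with about 22 N, then thrown fully up to on, and the main switch was thrown up after it. The spares are still off, the other two breakers still on, and it took about 21 s of robot time.

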